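Hang the second parts bin on the bench rail

TASK

Hang the orange parts bin on the bench rail next to the blue one. It lies on its back: first stand it upright on the desk and let go, then take it by its thick top edge, feed its two studs into the open right-hand end of the rail and slide it along until it closes up against the blue bin, without shifting the blue bin or disturbing the loose things around. Leave it hanging there, let go.

Things in the scene. Friction and masses are not known exactly. Their poses are not given: they have to be found in the camera images.
- bin_mid (a point): Middle of the back panel of the loose orange parts bin (0.11 to 0.22 kg; 72 wide, 132 high, in mm). Axes: z up the panel, y across it, x out of its back. Panel from 66 mm below to 66 above this point, 6 thick. At the start it lies on its back, on its studs and lower edge: panel about 12 degrees from level, its top end raised and roughly away from the robot, tray pointing up.
- bin_tray (a point): Middle of the orange bin's open tray, 30 mm in front of (-x) the panel's middle plane and 15 above the bin's underside; axes as bin_mid. Tray 64 mm wide over its side walls (4 thick, 30 high), reaching from the panel to 60 in front of its plane. Stood on the tray's underside the bin is stable.
- bin_top (a point): Middle of the orange bin's grip edge, 50 mm above bin_mid: the top 32 mm of the panel, 10 thick (x), 72 wide; the panel's top is 16 above this point. Axes as bin_mid. Once hung, the rail's top lies 21 below this point, so behind the panel only these 37 mm are free for a finger.
- bin_studs (a point): Point midway between the two studs on the back of the orange bin, 12 mm above bin_mid and 6.5 behind it, between panel and discs; axes as bin_mid. Studs at y = -20 and +20 mm: stems of 9 diameter, each with a disc of 22 diameter, 7 thick, on its end; 7 mm clear between panel and discs to take the rail's lip.
- parts_bin: The orange bin as a whole, axes as bin_mid; origin in the panel's middle plane at its bottom edge, 66 mm below bin_mid.
- rail: Aluminium C-rail fixed on two feet, 240 mm long; origin on the desk below the middle of its front face. y runs along it to the robot's left, x back, z up. Slot 12 high in its front, centre 110 up; lips 4 thick, channel behind 26 high, 12 deep. Front face from z = 60 to 127. Right (-y) end open, left end capped. A hung bin has the rail's axes, bin_mid at x = -4.5, z = 98, play 1.5 each way.
- rail_mouth (a point): Centre of the slot, midway through the lips, at the open right end of the rail (rail x = 2, y = -120, z = 110 mm), where the slot flares from 12 to 18 mm over its last 5 mm; axes as the rail's. bin_studs travels along the rail's y through this point. Let go in the rail, the bin sinks 1.5 mm and leans 2 to 3 degrees.
- rail_nose (a point): Tip region of a small sprung brass nose, 16 mm inside the open end (axes as the rail's), standing 3 mm into the slot from below. Each stem pushes it down in passing, which takes about 3 to 6 N along the rail (a force of well over 10 N means that the bin has jammed): it keeps bins from running out.
- hung_bin_edge (a point): Right-hand (-y) edge of the blue bin's grip edge, the side that faces the arriving bin (they touch with bin_mid 36 mm to its right); axes as the rail's. The blue bin is of the same shape, hangs on the rail and is clamped there by a black thumbscrew; it slips if pushed along the rail by more than about 15 N.
- tape_roll: Roll of orange tape, 62 mm diameter, 20 high, lying loose on the desk; origin under its centre.
- solder_reel: Reel of solder, 66x54x34 mm, loose behind the rail; origin under its centre.
- nozzle_1: Grey hot-air nozzle, 24 mm diameter, 28 high, standing loose at the right; origin under its centre.

How it is judged:
On the way:
1. the orange bin stands upright on the desk by itself, let go (angle between bin_mid's own z axis and vertical below 0.1 rad and height (world z) of bin_mid below 0.072 m and contact force between parts_bin and the arm below 0.05 N and contact force between parts_bin and the fingers below 0.05 N), for 0.2 s.
At the end, for the whole second after the job is handed in: The orange bin hangs with both studs in the rail (within 5 mm of its hung place in depth and height, leaning under 0.12 rad), at rest, its side within 2.5 mm of the blue bin's; it was stood upright on the desk and let go on the way; the blue bin has not been shifted over 4 mm (x of bin_mid in the frame of rail between -0.0095 and 0.0005 m and z of bin_mid in the frame of rail between 0.092 and 0.102 m and y of bin_mid in the frame of hung_bin_edge above -0.0385 m and angle between bin_mid's own z axis and vertical below 0.12 rad and linear speed of parts_bin below 0.02 m/s); the robot touches nothing.
It fails at once if the blue bin is shifted along the rail by more than 4 mm (distance of hung_bin_edge from where it was at the start of the episode above 0.004 m).
It fails at once if a loose thing nearby is moved by more than 20 mm (distance of any of tape_roll, solder_reel, nozzle_1 from where it was at the start of the episode above 0.02 m).
It also fails if it takes over 59 s, if anything falls off the work surface, if the arm or the gripper's body presses on something with over 40 N, if the wrist force passes 120 N, or if a joint passes its speed limit or range.

ROBOT

A 7-joint arm with a two-finger parallel gripper is mounted at the origin on a cart in front of the work surface, level with it; the furniture and walls round the work are solid. World frame = base frame: x ahead of the robot, y to its left, z up, the work surface at z = 0. Lengths are in m, angles in rad, forces in N, time in s.
With the tool pointing down it reaches from about 0.4 to 0.85 m from the base axis. Payload 6.9 kg.
Tool frame: the origin (TCP) lies midway between the tips of the shut fingers; the grasp point (between the pads) lies behind it (ctrl.pinch_z is the z of the grasp point in the tool frame, in m); z points along the fingers, y is the line along which they close (so a half turn about z gives the same grasp; the last joint's range is limited). The gripper opens to 85 mm and grips with 20 to 120 N. Pads are 22 mm wide; open, the fingers measure 114 mm over their backs; the gripper's body (76 mm by 85 mm) begins 54 mm behind the grasp point. The pads swing forward as they close: fully open they stand 13 mm farther back than shut.
Start: joints at [1.379, 0.507, -0.238, 1.5, 0.126, 1.149, -0.155], TCP at [0.183, -0.597, 0.204] pointing down, gripper open.
Joint ranges: [-3.08, 3.08], [-0.24, 2.05], [-1.43, 1.35], [0, 2.5], [-1.52, 4.66], [0.17, 1.96], [-2.89, 2.89]. Speed limits (rad/s): [2.39, 2.39, 3.14, 3.14, 3.14, 3.14, 3.14].

INTERFACE

Orientations are given as a unit quaternion [w, x, y, z].
In Python, from station import ctrl, get_state, vision, ticket, models gives the robot as it stands. Calls block until the motion is done:
- ctrl.movep(position, orientation): joint-space move of the TCP to a pose.
- ctrl.movel(position, frame=None, max_speed=0.15): straight line of the TCP; frame=None keeps the orientation; max_speed is the mean speed in m/s.
- ctrl.set_joints(angles): joint-space move.
- ctrl.ungrasp() and ctrl.close_gripper(force=None): open the fingers fully, or close them until they stop; force is the grip in N (None keeps the last).
- ctrl.pause(seconds).
- ctrl.ik(position, orientation): joint angles nearest the present ones, or None.
- get_state(): the state.
- vision.grab_frame(name): name is "side" or "top" or "wrist"; returns (picture, depth): 384x512x3 uint8, blue, green, red; 384x512 float32, m along the optical axis (not along the pixel's ray), 0 where there is no reading.
- vision.camera_info(name): a dict with "mtx" (3x3 intrinsics, pixels), "R" (3x3) and "t" (3): a world point X has camera coordinates R X + t; the wrist camera has in their place "hand_eye" (4x4, takes a point from camera to tool coordinates, whose origin is the TCP and whose axes are the flange's). Camera axes: x right, y down, z forward; pixel columns grow to the right and rows downward; lengths in m; the calibration is good to about 2 mm. A picture is of the moment at which its call begins: read the wrist's pose just before it. camera_info takes no time and is no camera call.
A pose or a line that the arm cannot do raises ctrl.Unreachable and nothing moves.
- ticket.close_job(): hands the job in; it is judged then, once.
Trained networks look in the newest picture that a camera, given by its name, has taken for a name from the list of things; names that differ only in an ending like _2 or _b are one class to them, and where a whole thing is asked for, a point or a joint stands for the part that bears it (a point fixed in the world has none). Each returns a list of dicts, best first, with "p" (0 to 1); they miss things now and then, are a little off and sometimes report something else, mostly with a low value. They report only what shows in the picture. A call takes as long as a camera call.
- models.recognise(camera, target): "point" ([column, row] in pixels, amid what is visible of it).
- models.masks_of(camera, target): "mask" (384x512 bool, what is visible of it) and "point" ([column, row] in pixels, amid what is visible of it).
The state is a dict: "time": time; "qpos": joint angles; "qd": joint speeds; "tau": joint torques, N m; "tcp_pos": TCP position; "eef_rot": TCP orientation; "contact_force": force on the tool from outside, world axes, zero at the start; "wrist_torque": the same for the moment, N m; "width": finger opening in m; "gripper_force": force on a finger pad.
Only numpy, scipy, OpenCV 4.12 (cv2) and the standard library are available. Lean on these libraries where they do the work, as an engineer would, in place of code of your own. Each camera call takes 0.05 s, during which the arm holds its last target. There are 200 camera calls.

## Working session

There is one attempt and no reset: what is moved stays moved. The work goes in short steps, each a Python script; the robot and the scene stay as the last script left them, time stands still between calls to the robot, and variables do not carry over. Pictures are saved under pics/ and viewed, at most 13 in all, crops included, and the job is handed in when it is done.

```bash
ls; mkdir -p pics; cat > h.py <<'E'
import numpy as np, cv2
from station import ctrl, get_state, vision, ticket, models
from scipy.spatial.transform import Rotation as R
def q2R(q): return R.from_quat([q[1],q[2],q[3],q[0]]).as_matrix()
def R2q(M):
    q=R.from_matrix(M).as_quat(); return [q[3],q[0],q[1],q[2]]
def cam(name,s=None):
    i=vision.camera_info(name); K=np.array(i["mtx"])
    if "R" in i:
        Rm=np.array(i["R"]); t=np.array(i["t"]); return K,Rm.T,-Rm.T@t
    H=np.array(i["hand_eye"]); s=s or get_state(); W=q2R(s["eef_rot"])
    return K,W@H[:3,:3],W@H[:3,3]+np.array(s["tcp_pos"])
def cloud(name):
    s=get_state(); im,d=vision.grab_frame(name); K,Rc,tc=cam(name,s)
    v,u=np.mgrid[:384,:512]; P=np.stack([(u-K[0,2])/K[0,0]*d,(v-K[1,2])/K[1,1]*d,d],-1)@Rc.T+tc
    P[d==0]=np.nan
    return im,d,P
E
python3 - <<'E'
from h import *
s=get_state(); print(s["time"],s["tcp_pos"],s["eef_rot"],ctrl.pinch_z)
ims=[]
for c in("side","top"):
    im,d,P=cloud(c); np.savez(f"{c}.npz",im=im,P=P)
    K,Rc,tc=cam(c); print(c,tc,Rc[:,2])
    im=im.copy()
    for n in["bin_mid","bin_tray","bin_top","bin_studs","rail","rail_mouth","rail_nose","hung_bin_edge","tape_roll","solder_reel","nozzle_1"]:
        for r in models.recognise(c,n)[:2]:
            u,v=map(int,r["point"]); print(c,n,round(r["p"],2),u,v,P[v,u].round(3))
            cv2.circle(im,(u,v),2,(255,0,255),-1)
    cv2.imwrite(f"pics/{c}0.png",cv2.resize(im,(768,576)))
E
```

```text
pics
0.0 [ 0.18312021 -0.59697038  0.20351604] [-9.08731882e-04  9.88938929e-01  1.48320427e-01 -1.44613137e-04] -0.0187
side [ 0.96197393 -0.54787432  0.86664924] [-0.40843169  0.39956656 -0.82068881]
side bin_mid 0.71 167 220 [ 0.447 -0.317  0.013]
side bin_mid 0.62 322 129 [0.599 0.011 0.163]
side bin_tray 0.82 169 220 [ 0.454 -0.315  0.018]
side bin_studs 0.68 166 217 [ 0.438 -0.313  0.011]
side rail 0.76 312 170 [ 0.614 -0.028  0.073]
side rail 0.69 317 253 [ 0.743 -0.158  0.032]
side rail_mouth 0.59 314 167 [ 0.615 -0.022  0.079]
side rail_nose 0.63 311 169 [ 0.614 -0.031  0.079]
side hung_bin_edge 0.89 324 130 [0.602 0.014 0.16 ]
side tape_roll 0.88 243 141 [ 0.396 -0.029 -0.   ]
side tape_roll 0.62 312 168 [ 0.615 -0.029  0.081]
side solder_reel 0.8 321 255 [ 0.75  -0.152  0.022]
side solder_reel 0.66 171 221 [ 0.456 -0.313  0.014]
side nozzle_1 0.49 197 292 [ 0.616 -0.38  -0.003]
top [ 0.45852056 -0.17386327  1.19956487] [ 0.09281454 -0.00107922 -0.99568283]
top bin_mid 0.76 307 234 [ 0.463 -0.318  0.021]
top bin_mid 0.58 171 171 [0.595 0.003 0.162]
top bin_tray 0.7 306 234 [ 0.463 -0.315  0.025]
top bin_top 0.9 305 233 [ 0.465 -0.313  0.021]
top bin_top 0.46 195 248 [ 0.422 -0.04   0.022]
top bin_studs 0.96 306 234 [ 0.463 -0.315  0.025]
top rail 0.73 171 172 [0.593 0.003 0.161]
top rail_mouth 0.63 171 170 [0.598 0.004 0.159]
top rail_nose 0.7 174 173 [0.595 0.002 0.128]
top hung_bin_edge 0.78 159 182 [0.583 0.053 0.038]
top tape_roll 0.85 186 259 [ 0.394 -0.017  0.011]
top solder_reel 0.78 244 115 [ 0.764 -0.153  0.012]
top nozzle_1 0.64 329 171 [ 0.623 -0.372  0.018]
```

View pics/side0.png

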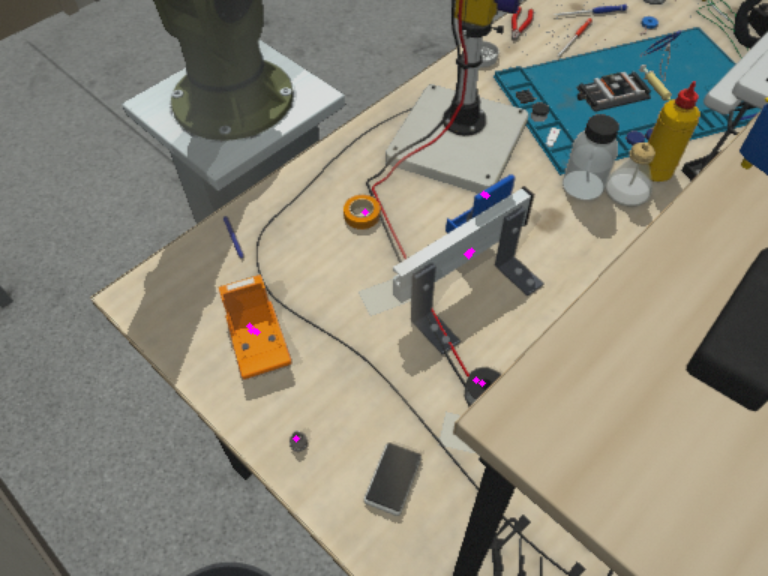

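View pics/top0.png

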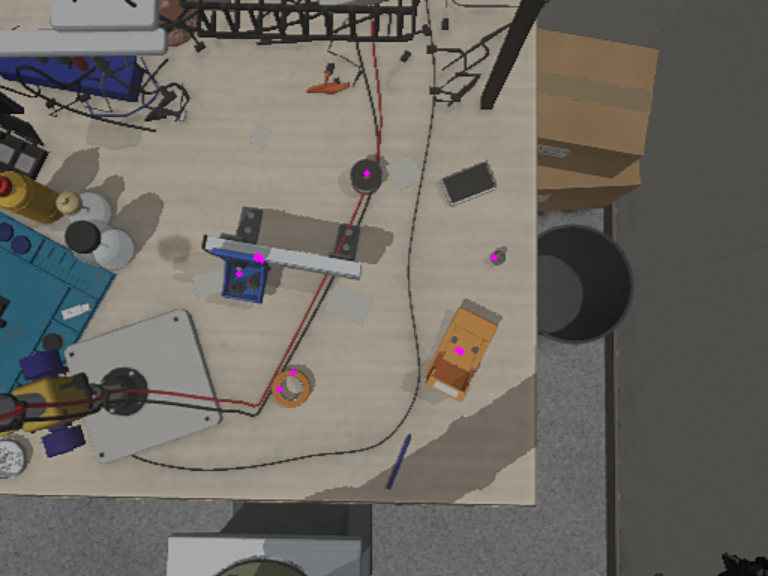

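The orange bin lies at right, about (460,350) in the top picture, with its tray towards the robot and yawed about -30°. The rail runs from (205,240) to (358,270) with its open end at the right, and the blue bin hangs at its left. Next are close wrist views of both.

```bash
cat >> h.py <<'E'
def down(yaw,flip=1):  # tool z down, tool y along horizontal direction "left" of yaw (bin y)
    y=np.array([-np.sin(yaw),np.cos(yaw),0])*flip; z=np.array([0,0,-1.]); return np.stack([np.cross(y,z),y,z],1)
E
python3 - <<'E'
from h import *
print(np.array(vision.camera_info("wrist")["hand_eye"]).round(3).tolist(), np.array(vision.camera_info("wrist")["mtx"]).tolist())
z=np.load("top.npz"); P=z["P"]
m=(abs(P[...,2]-.127)<.006)&(P[...,0]>.5)&(P[...,0]<.7)&(P[...,1]>-.25)&(P[...,1]<.15)
q=P[m][:,:2]; print(len(q)); r=cv2.minAreaRect(q.astype(np.float32)); print(r)
for f in(1,-1):
    M=down(-.5,f); print(f,ctrl.ik([.43,-.33,.28],R2q(M)))
s=get_state();print(q2R(s["eef_rot"]).round(2).tolist())
E
```

```text
[[0.001, -0.964, -0.264, 0.068], [1.0, 0.001, 0.001, -0.0], [-0.0, -0.264, 0.964, -0.17], [0.0, 0.0, 0.0, 1.0]] [[283.89220142839497, 0.0, 255.93102366532088], [0.0, 283.89220142839497, 189.54651069690766], [0.0, 0.0, 1.0]]
902
((0.60274338722229, -0.027036219835281372), (0.2456568479537964, 0.038122326135635376), 81.09318542480469)
1 [ 1.20034561  0.41638798 -0.89749488  1.58276937  0.33391456  1.30452007
  1.32653423]
-1 [ 0.71855337  0.32063547 -0.15475295  1.58866514  0.05145246  1.2362816
 -1.51613075]
[[0.96, 0.29, -0.0], [0.29, -0.96, 0.0], [-0.0, -0.0, -1.0]]
```

```bash
python3 - <<'E'
from h import *
ctrl.movep([.50,-.33,.25],R2q(down(-.5,-1)))
ctrl.pause(.3)
im,d,P=cloud("wrist"); 
mk=models.masks_of("wrist","parts_bin"); print([(r["p"],r["point"],r["mask"].sum()) for r in mk])
np.savez("w1.npz",im=im,P=P,m=mk[0]["mask"]); 
print(get_state()["time"]); o=im.copy(); o[mk[0]["mask"]]//=2; cv2.imwrite("pics/w1.png",np.hstack([im,o])[:,:, :][:, :1024] if 0 else o)
m=mk[0]["mask"]; q=P[m]; q=q[~np.isnan(q[:,0])]
print(q.min(0),q.max(0))
c,sn=np.cos(-.5),np.sin(-.5)
hsv=cv2.cvtColor(im,cv2.COLOR_BGR2HSV); om=(hsv[...,0]>5)&(hsv[...,0]<20)&(hsv[...,1]>170)&(P[...,2]>.004)&(P[...,0]>.33)&(P[...,0]<.62)
q=P[om&~np.isnan(P[...,0])]; r=cv2.minAreaRect(q[:,:2].astype(np.float32)); print(len(q),r)
np.save("q1.npy",q)
E
```

```text
[(0.69, [244.7, 62.3], np.int64(252)), (0.33, [16.5, 242.2], np.int64(1561))]
3.1417
[ 0.61354215 -0.39410392 -0.00103049] [ 0.63738049 -0.36822571  0.029551  ]
4847 ((0.46351972222328186, -0.31183457374572754), (0.13477365672588348, 0.14007507264614105), 64.66532897949219)
```

View pics/w1.png

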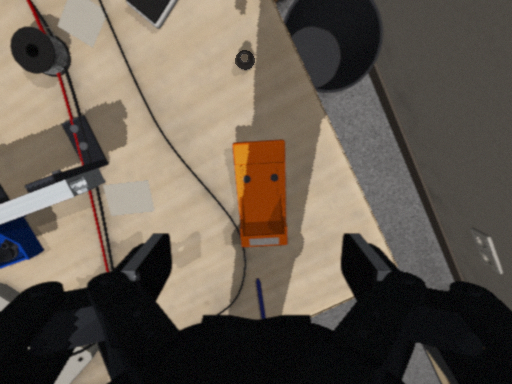

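The bin shows in the middle, columns 233–287 and rows 140–247, with its thick edge at rows 140–163. The network mask fell on the nozzle at (245,60), so I'll segment by colour.

```bash
cat >> h.py <<'E'
def orange(im,box):
    hsv=cv2.cvtColor(im,cv2.COLOR_BGR2HSV); om=((hsv[...,0]>3)&(hsv[...,0]<22)&(hsv[...,1]>190)).astype(np.uint8)
    b=np.zeros_like(om); b[box[2]:box[3],box[0]:box[1]]=1; n,l,st,_=cv2.connectedComponentsWithStats(om*b); k=1+np.argmax(st[1:,4]); return l==k
E
python3 - <<'E'
from h import *
z=np.load("w1.npz"); im,P=z["im"],z["P"]
m=orange(im,(220,300,125,260)); q=P[m]; q=q[~np.isnan(q[:,0])]; print(len(q),q.mean(0),q.min(0),q.max(0))
# in-plane yaw from rect of panel end points
r=cv2.minAreaRect(q[:,:2].astype(np.float32)); print(r)
for lo,hi in((140,162),(165,205)):
    mm=m.copy(); mm[:lo]=0; mm[hi:]=0; 
    ys=np.where(mm)
    e=[]
    for v in range(lo+2,hi-1):
        u=np.where(mm[v])[0]; e.append((u[0],u[-1],v))
    e=np.array(e); print(e[::5].tolist())
    L=np.array([P[v,a+1] for a,b,v in e]); Rr=np.array([P[v,b-1] for a,b,v in e])
    for S in(L,Rr):
        S=S[~np.isnan(S[:,0])]; c=S.mean(0); dd=np.linalg.svd(S-c)[2][0]; dd*=np.sign(dd[0]); print(c.round(4),dd.round(3),"yaw",np.arctan2(dd[1],dd[0]).round(3),"tilt",np.arcsin(dd[2]).round(3))
    pm=P[mm]; pm=pm[~np.isnan(pm[:,0])]; c=pm.mean(0); n=np.linalg.svd(pm-c)[2][2]; print("plane",c.round(4),n.round(3))
top=[P[v,u] for u in (240,250,260,270,280) for v in (142,)]; print(np.array(top).round(4))
E
```

```text
4609 [ 0.4601559  -0.31657195  0.02601931] [ 0.38615092 -0.37630919  0.00530485] [ 0.53773861 -0.25974924  0.06789837]
((0.46110039949417114, -0.31692296266555786), (0.06986239552497864, 0.13987092673778534), 64.86585998535156)
[[242, 283, 142], [233, 284, 147], [234, 284, 152], [234, 284, 157]]
[ 0.5275 -0.3128  0.0324] [ 0.821 -0.552  0.146] yaw -0.592 tilt 0.147
[ 0.4959 -0.3699  0.0318] [ 0.885 -0.416  0.208] yaw -0.439 tilt 0.21
plane [ 0.5113 -0.3418  0.0322] [-0.156  0.07   0.985]
[[235, 284, 167], [236, 284, 172], [236, 284, 177], [237, 284, 182], [237, 284, 187], [238, 284, 192], [238, 284, 197], [239, 284, 202]]
[ 0.4816 -0.2907  0.0213] [ 0.9   -0.415  0.132] yaw -0.432 tilt 0.133
[ 0.45   -0.3476  0.0201] [ 0.884 -0.437  0.165] yaw -0.46 tilt 0.166
plane [ 0.4662 -0.3194  0.0203] [ 0.172 -0.084 -0.981]
[[ 0.5349 -0.3245  0.0311]
 [ 0.5286 -0.3366  0.0337]
 [ 0.5222 -0.3484  0.0344]
 [ 0.5157 -0.3603  0.0335]
 [ 0.5092 -0.3721  0.0335]]
```

```bash
cat >> h.py <<'E'
from scipy.spatial.transform import Slerp
def binR(yaw,tilt):  # tilt = elevation of bin z above level; pi/2 upright
    z=np.array([np.cos(yaw)*np.cos(tilt),np.sin(yaw)*np.cos(tilt),np.sin(tilt)]); y=np.array([-np.sin(yaw),np.cos(yaw),0]); return np.stack([np.cross(y,z),y,z],1)
def toolin(a): return np.array([[np.sin(a),0,np.cos(a)],[0,-1,0],[np.cos(a),0,-np.sin(a)]]).T
def pose(B,top,a,ext): T=B@toolin(a); return np.array(top)+T[:,2]*ext, R2q(T)
E
python3 - <<'E'
from h import *
top=[.511,-.342,.028]
for a in (0,.25,.5,.7):
    o=[]
    for B,t in ((binR(-.44,.2),top),(binR(-.44,.2),[.511,-.342,.1]),(binR(-.3,1.0),[.49,-.32,.15]),(binR(-.2,np.pi/2),[.47,-.30,.12]),(binR(-.2,np.pi/2),[.52,-.30,.12]),(binR(-.4,np.pi/2),[.5,-.30,.12])):
        p,q=pose(B,t,a,.022); j=ctrl.ik(p,q); o.append(None if j is None else np.round(j,2).tolist())
    print(a); [print("  ",x) for x in o]
E
```

```text
0
   [0.64, 0.63, -0.11, 1.95, 0.12, 0.36, -1.57]
   [0.66, 0.53, -0.14, 1.89, 0.1, 0.53, -1.55]
   None
   None
   None
   None
0.25
   [0.62, 0.72, -0.12, 1.7, 0.12, 0.78, -1.57]
   [0.63, 0.63, -0.13, 1.64, 0.1, 0.92, -1.56]
   [1.02, 0.42, -0.44, 2.4, 3.39, 0.36, 1.69]
   None
   None
   None
0.5
   [0.6, 0.85, -0.12, 1.44, 0.12, 1.16, -1.57]
   [0.6, 0.77, -0.13, 1.38, 0.11, 1.29, -1.56]
   [1.23, 0.45, -0.83, 2.17, 1.0, 0.26, -2.27]
   None
   None
   None
0.7
   [0.58, 0.97, -0.12, 1.22, 0.12, 1.46, -1.57]
   [0.58, 0.9, -0.12, 1.17, 0.12, 1.58, -1.56]
   [0.75, 0.4, -0.23, 2.0, 0.03, 0.46, -1.34]
   None
   [1.01, 0.58, -0.44, 2.47, 3.41, 0.66, 1.82]
   None
```

```bash
python3 - <<'E'
from h import *
top=[.511,-.342,.028]
for a in (.8,.95,1.1,1.2):
    o=[]
    for B,t in ((binR(-.44,.2),top),(binR(-.44,.2),[.511,-.342,.1]),(binR(-.4,.8),[.53,-.30,.13]),(binR(-.4,1.2),[.54,-.28,.15]),(binR(-.4,np.pi/2),[.54,-.28,.12]),(binR(-.4,np.pi/2),[.55,-.28,.12]),(binR(-.2,np.pi/2),[.55,-.28,.12])):
        p,q=pose(B,t,a,.022); j=ctrl.ik(p,q); o.append(None if j is None else np.round(j,2).tolist())
    print(a); [print("  ",x) for x in o]
E
```

```text
0.8
   [0.57, 1.04, -0.12, 1.11, 0.12, 1.6, -1.57]
   [0.57, 0.97, -0.12, 1.06, 0.12, 1.71, -1.56]
   [0.57, 0.57, -0.16, 1.68, 0.11, 0.91, -1.6]
   [0.55, 0.39, -0.13, 2.05, 0.13, 0.3, -1.65]
   [0.5, 0.49, -0.04, 2.43, 3.2, 0.55, 1.58]
   [0.48, 0.49, -0.04, 2.41, 3.18, 0.53, 1.59]
   [0.89, 0.53, -0.44, 2.37, 3.27, 0.45, 1.83]
0.95
   [0.56, 1.15, -0.12, 0.93, 0.13, 1.82, -1.56]
   [0.56, 1.08, -0.11, 0.89, 0.12, 1.92, -1.55]
   [0.56, 0.65, -0.15, 1.52, 0.11, 1.13, -1.6]
   [0.55, 0.44, -0.15, 1.9, 0.11, 0.56, -1.64]
   [0.49, 0.44, -0.04, 2.3, 3.22, 0.21, 1.55]
   [0.48, 0.45, -0.04, 2.27, 3.19, 0.2, 1.57]
   [0.58, 0.46, -0.04, 2.25, 4.02, 0.24, 1.0]
1.1
   None
   None
   [0.54, 0.74, -0.15, 1.37, 0.11, 1.34, -1.6]
   [0.55, 0.5, -0.16, 1.75, 0.11, 0.8, -1.63]
   [0.76, 0.45, -0.44, 2.15, 1.1, 0.2, -2.6]
   [0.75, 0.46, -0.44, 2.13, 1.07, 0.22, -2.58]
   [0.96, 0.51, -0.64, 2.11, 0.91, 0.23, -2.17]
1.2
   None
   None
   [0.53, 0.8, -0.15, 1.27, 0.11, 1.48, -1.6]
   [0.54, 0.55, -0.16, 1.65, 0.1, 0.95, -1.63]
   [0.53, 0.44, -0.12, 2.06, 0.14, 0.27, -1.66]
   [0.52, 0.45, -0.11, 2.04, 0.14, 0.29, -1.67]
   [0.67, 0.47, -0.26, 2.02, 0.07, 0.31, -1.37]
```

```bash
python3 - <<'E'
from h import *
top=[.511,-.342,.028]
for a in (.9,1.,1.05):
    o=[]
    for B,t in ((binR(-.44,.2),top),(binR(-.4,.8),[.53,-.30,.14]),(binR(-.4,1.2),[.56,-.27,.16]),(binR(-.4,np.pi/2),[.58,-.27,.12]),(binR(-.4,np.pi/2),[.60,-.27,.12]),(binR(-.4,np.pi/2),[.62,-.26,.12]),(binR(-.4,1.5),[.60,-.27,.12]),(binR(-.4,1.45),[.58,-.27,.12])):
        p,q=pose(B,t,a,.022); j=ctrl.ik(p,q); o.append(None if j is None else np.round(j,2).tolist())
    print(a); [print("  ",x) for x in o]
E
```

```text
0.9
   [0.56, 1.11, -0.12, 0.99, 0.13, 1.75, -1.56]
   [0.56, 0.61, -0.16, 1.56, 0.1, 1.08, -1.59]
   [0.51, 0.42, -0.15, 1.91, 0.13, 0.52, -1.68]
   [0.43, 0.48, -0.04, 2.27, 3.06, 0.27, 1.65]
   [0.41, 0.49, -0.04, 2.22, 3.01, 0.25, 1.69]
   [0.23, 0.51, 0.16, 2.19, 3.33, 0.23, 1.32]
   [0.13, 0.51, 0.36, 2.16, 4.14, 0.2, 0.52]
   [0.15, 0.49, 0.36, 2.16, 4.51, 0.18, 0.17]
1.0
   [0.56, 1.19, -0.11, 0.87, 0.13, 1.89, -1.55]
   [0.55, 0.67, -0.15, 1.46, 0.11, 1.22, -1.6]
   [0.52, 0.46, -0.16, 1.81, 0.12, 0.68, -1.67]
   [0.15, 0.49, 0.36, 2.18, 4.3, 0.19, 0.39]
   [0.13, 0.51, 0.36, 2.13, 4.42, 0.18, 0.24]
   [-0.03, 0.56, 0.56, 2.1, 4.56, 0.27, 0.04]
   [0.68, 0.51, -0.44, 2.06, 1.16, 0.25, -2.71]
   [0.7, 0.49, -0.44, 2.06, 0.91, 0.28, -2.46]
1.05
   [0.54, 1.23, -0.06, 0.8, 0.1, 1.96, -1.53]
   [0.55, 0.7, -0.15, 1.41, 0.11, 1.29, -1.6]
   [0.52, 0.48, -0.16, 1.76, 0.11, 0.76, -1.67]
   [0.15, 0.49, 0.35, 2.13, -1.45, 0.17, -0.15]
   [0.68, 0.51, -0.44, 2.08, 1.31, 0.24, -2.86]
   [0.65, 0.52, -0.44, 2.04, 1.27, 0.27, -2.84]
   [0.42, 0.49, -0.05, 2.01, 0.19, 0.19, -1.77]
   [0.46, 0.47, -0.09, 2.01, 0.17, 0.26, -1.74]
```

```bash
python3 - <<'E'
from h import *
a=.95; B=binR(-.44,.2); top=np.array([.511,-.342,.028])
p,q=pose(B,top,a,-.07); ctrl.movep(p,q)
p,q=pose(B,top,a,.020); ctrl.movel(p,max_speed=.08)
s=get_state(); print(s["time"],s["tcp_pos"],p,s["contact_force"],s["width"])
ctrl.close_gripper(50); s=get_state(); print(s["time"],s["width"],s["gripper_force"],s["contact_force"])
im,d,P=cloud("side"); cv2.imwrite("pics/s2.png",cv2.resize(im[120:340,80:350],(760,619))[:600])
E
```

```text
Traceback (most recent call last):
station.Unreachable: the arm cannot take that pose within its joint ranges
```

```bash
cat > g.py <<'E'
from h import *
a=.95; B=binR(-.44,.2); top=np.array([.511,-.342,.028])
for dz in (.09,.08,.07):
    p,q=pose(B,top+[0,0,dz],a,.020)
    if ctrl.ik(p,q) is not None: break
print(dz); ctrl.movep(p,q)
p,q=pose(B,top,a,.020); ctrl.movel(p,max_speed=.08)
s=get_state(); print(s["time"],s["tcp_pos"],p,s["contact_force"],s["width"])
ctrl.close_gripper(50); s=get_state(); print(s["time"],s["width"],s["gripper_force"],s["contact_force"])
im,d,P=cloud("side"); cv2.imwrite("pics/s2.png",cv2.resize(im[120:340,80:350],(730,595)))
E
python3 g.py
```

```text
0.09
5.2333 [ 0.49898365 -0.33640924  0.01394337] [ 0.49866572 -0.33619326  0.01336622] [-0.11400421 -1.09067459  0.39324712] 0.08547012843886395
6.0 0.00017054028801272907 0.4081117920577526 [2.10463037 0.26552693 0.87403433]
```

View pics/s2.png

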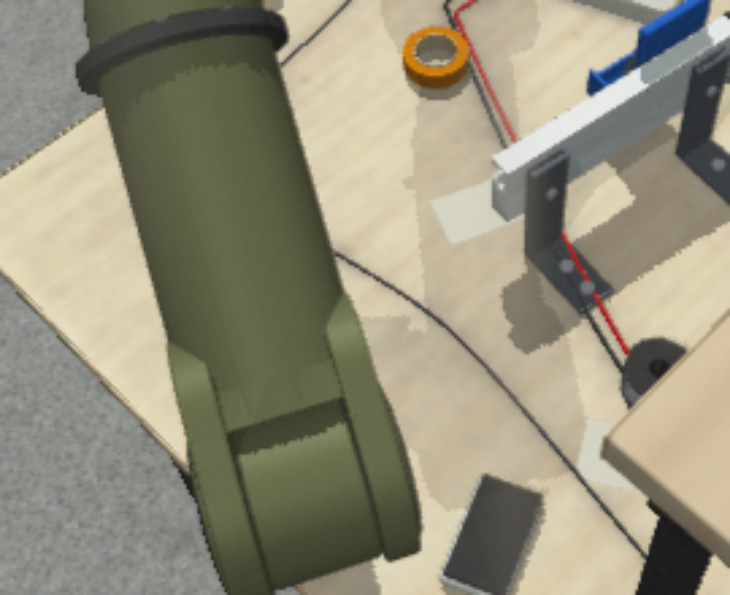

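The fingers shut on nothing, and the arm hides the bin in this view. I'll check from the wrist camera.

```bash
python3 - <<'E'
from h import *
im,d,P=cloud("wrist"); im2,_,P2=cloud("top"); np.savez("w2.npz",im=im,P=P)
cv2.imwrite("pics/w2.png",np.hstack([cv2.resize(im,(448,336)),cv2.resize(im2[150:310,220:390],(352,336))]))
E
```

```text
(no output)
```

View pics/w2.png

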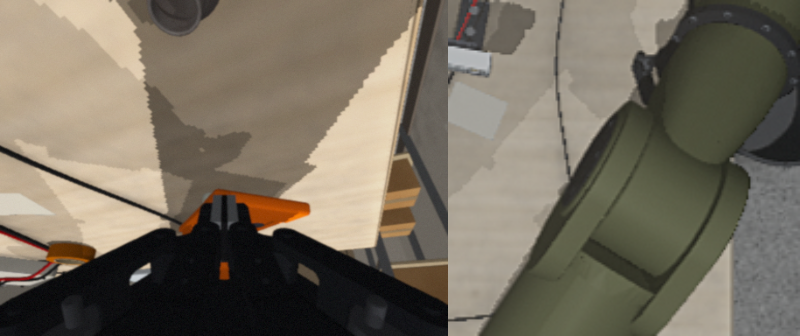

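The shut fingers are over the front of the panel, so they passed too high, and the bin looks slightly turned. I'll lift, re-measure and go deeper.

```bash
python3 - <<'E'
from h import *
s=get_state(); p=np.array(s["tcp_pos"]); ctrl.movel(p+[0,0,.08]); 
ctrl.movep([.50,-.33,.25],R2q(down(-.5,-1))); ctrl.ungrasp()
im,d,P=cloud("wrist"); np.savez("w3.npz",im=im,P=P); print(get_state()["time"])
m=orange(im,(200,330,90,280)); q=P[m]; q=q[~np.isnan(q[:,0])]
r=cv2.minAreaRect(q[:,:2].astype(np.float32)); print(len(q),r)
c=q.mean(0); cv2.imwrite("pics/w3.png",cv2.resize(im[90:290,150:380],(690,600)))
yaw=-np.pi/2+np.deg2rad(r[2]); print("yaw",yaw,q[:,2].max())
# panel frame
u=np.array([np.cos(yaw),np.sin(yaw)]); w=np.array([-u[1],u[0]])
s_=q[:,:2]@u; l_=q[:,:2]@w
e=s_>s_.max()-.034; ll=l_[e]; print("grip l range",np.percentile(ll,[1,99]),"s max",np.percentile(s_,99.7))
pe=q[e]; n=np.linalg.svd(pe-pe.mean(0))[2][2]; n*=np.sign(n[2]); print(pe.mean(0),n)
E
```

```text
8.4917
4553 ((0.4466380476951599, -0.3149242401123047), (0.07129833847284317, 0.1397557109594345), 45.44753646850586)
yaw -0.7775871784992731 0.06806759636315629
grip l range [0.0543543 0.1229162] s max 0.6087698047795013
[ 0.48477465 -0.3524915   0.03170905] [-0.14527836  0.14236514  0.97909467]
```

View pics/w3.png

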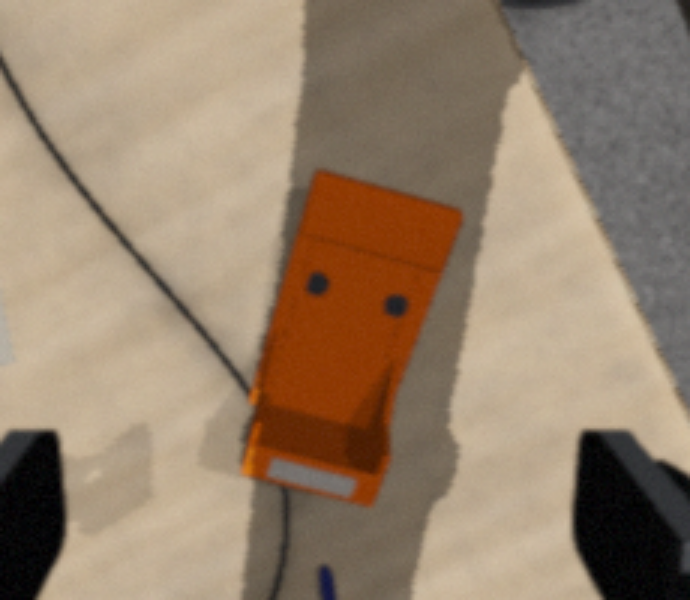

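The bin turned to yaw -0.78 but is otherwise intact, at (355,330) in the crop. I'll grasp again 13 mm deeper.

```bash
cat > g.py <<'E'
from h import *
a=.95; B=binR(-.778,.2); top=np.array([.4853,-.3528,.0268])
p,q=pose(B,top+[0,0,.085],a,.031); ctrl.movep(p,q)
p,q=pose(B,top,a,.031); ctrl.movel(p,max_speed=.08)
s=get_state(); print(s["time"],s["tcp_pos"],p,s["contact_force"],s["width"])
ctrl.close_gripper(50); s=get_state(); print(s["time"],s["width"],s["gripper_force"],s["contact_force"])
for t,yaw,tt in (([.511,-.30,.12],-.6,.6),([.53,-.30,.14],-.5,.9),([.56,-.27,.16],-.4,1.2),([.57,-.27,.13],-.4,1.3),([.57,-.27,.13],-.4,1.4),([.57,-.27,.13],-.3,1.3)):
    p,q=pose(binR(yaw,tt),t,a,.031); print(np.round(j,2).tolist() if (j:=ctrl.ik(p,q)) is not None else None)
E
python3 g.py
```

```text
10.4833 [ 0.47056036 -0.33819457  0.00464275] [ 0.47024814 -0.33796922  0.00411765] [ 0.06045032 -0.07144134  0.63003116] 0.08565166720850902
10.7667 0.06959575056358275 55.90845353901386 [ 1.14348738 -1.21550187  2.29827529]
[0.54, 0.75, -0.05, 1.4, -0.0, 1.33, -1.68]
[0.51, 0.59, -0.06, 1.63, 0.04, 0.98, -1.63]
[0.47, 0.45, -0.08, 1.86, 0.07, 0.58, -1.62]
[0.44, 0.48, -0.06, 1.97, 0.08, 0.34, -1.64]
[0.96, 0.57, -0.83, 2.06, 1.21, 0.48, -2.72]
[0.52, 0.48, -0.13, 1.97, 0.06, 0.35, -1.51]
```

```bash
python3 - <<'E'
from h import *
a=.95
s=get_state(); ctrl.movel(np.array(s["tcp_pos"])+[0,0,.05],max_speed=.1)
for t,yaw,tt in (([.511,-.30,.13],-.6,.6),([.56,-.27,.17],-.4,1.2),([.57,-.27,.15],-.4,1.3)):
    p,q=pose(binR(yaw,tt),t,a,.031); ctrl.movep(p,q)
s=get_state(); print(s["time"],s["width"],s["contact_force"])
im,d,P=cloud("side"); np.savez("s3.npz",im=im,P=P)
cv2.imwrite("pics/s3.png",cv2.resize(im[60:300,130:400],(675,600)))
E
```

```text
13.0 0.06951576520041138 [ 0.17976839 -0.83684427 -1.51617316]
```

View pics/s3.png

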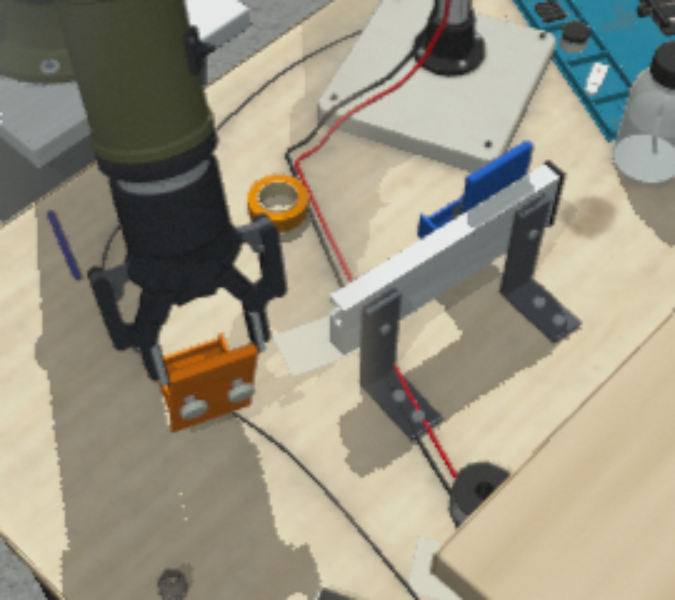

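The bin hangs from the fingers at (215,385) with its studs facing back, leaning about 15° as commanded. I'll check the lean from depth and look for an arm posture that gets it upright.

```bash
python3 - <<'E'
from h import *
z=np.load("s3.npz"); im,P=z["im"],z["P"]
m=orange(im,(190,240,190,235)); q=P[m]; q=q[~np.isnan(q[:,0])]
from numpy.linalg import svd
for _ in range(6):
    c=q.mean(0); n=svd(q-c)[2][2]; dd=abs((q-c)@n); q=q[dd<max(.003,np.median(dd)*2)]
n*=np.sign(n[0]); print(len(q),c,n,"tilt",np.pi/2+np.arcsin(n[2]),"yaw",np.arctan2(n[1],n[0]),q[:,2].min(),q[:,2].max())
a=.95
for x,y in ((.6,-.26),(.65,-.26),(.68,-.26),(.72,-.26)):
  for tt in (1.3,1.4,1.48,1.57):
    for yaw in(-.35,):
      p,qq=pose(binR(yaw,tt),[x,y,.125],a,.031); j=ctrl.ik(p,qq); print(x,tt,None if j is None else np.round(j,2).tolist())
E
```

```text
353 [ 0.55642109 -0.26513952  0.12448847] [ 0.79074205 -0.09149988 -0.60527249] tilt 0.9206881882808126 yaw -0.11520159084810976 0.04529664376224529 0.16149730705559429
0.6 1.3 [0.44, 0.51, -0.09, 1.92, 0.1, 0.36, -1.64]
0.6 1.4 [0.43, 0.49, -0.07, 2.02, 0.12, 0.18, -1.66]
0.6 1.48 [0.14, 0.51, 0.35, 2.09, -1.46, 0.2, -0.11]
0.6 1.57 [0.27, 0.5, 0.16, 2.18, 3.72, 0.18, 1.0]
0.65 1.3 [0.39, 0.57, -0.07, 1.8, 0.11, 0.43, -1.67]
0.65 1.4 [0.38, 0.55, -0.05, 1.9, 0.12, 0.25, -1.69]
0.65 1.48 [0.64, 0.56, -0.44, 1.97, 1.18, 0.26, -2.7]
0.65 1.57 [0.1, 0.57, 0.36, 2.06, 4.28, 0.21, 0.38]
0.68 1.3 [0.37, 0.6, -0.07, 1.72, 0.11, 0.47, -1.69]
0.68 1.4 [0.36, 0.58, -0.05, 1.83, 0.13, 0.29, -1.71]
0.68 1.48 [0.48, 0.57, -0.24, 1.9, 0.8, 0.2, -2.36]
0.68 1.57 [0.09, 0.59, 0.36, 1.99, 4.47, 0.19, 0.16]
0.72 1.3 [0.35, 0.65, -0.06, 1.62, 0.11, 0.53, -1.7]
0.72 1.4 [0.33, 0.62, -0.04, 1.72, 0.13, 0.35, -1.73]
0.72 1.48 [0.31, 0.61, -0.01, 1.8, 0.14, 0.2, -1.75]
0.72 1.57 [0.08, 0.63, 0.35, 1.89, -1.5, 0.18, -0.18]
```

```bash
python3 - <<'E'
from h import *
a=.95
p,q=pose(binR(-.37,1.42),[.665,-.27,.15],a,.031); ctrl.movep(p,q); ctrl.pause(.2)
s=get_state(); print(s["time"],s["qpos"],s["contact_force"])
im,d,P=cloud("side"); np.savez("s4.npz",im=im,P=P)
hsv=cv2.cvtColor(im,cv2.COLOR_BGR2HSV); om=(hsv[...,0]>3)&(hsv[...,0]<22)&(hsv[...,1]>190)&(P[...,0]>.55)&(P[...,1]<-.18)&(P[...,1]>-.36)
v,u=np.where(om); print(u.min(),u.max(),v.min(),v.max())
b=P[om]; ux=np.array([np.cos(-.37),np.sin(-.37)]); s_=b[:,:2]@ux
for lo in np.arange(.02,.18,.01):
    k=(b[:,2]>lo)&(b[:,2]<=lo+.01)
    if k.sum(): print(round(lo+.005,3),k.sum(),np.percentile(s_[k],[5,50,95]).round(4))
cv2.imwrite("pics/s4.png",cv2.resize(im[v.min()-60:v.max()+40,u.min()-60:u.max()+60],None,fx=4,fy=4)[:600,:800])
E
```

```text
13.7083 [ 0.37638409  0.52922345 -0.04356601  1.84764784  0.11894458  0.29755325
 -1.70346885] [-0.55243819 -0.27155489 -1.40435963]
223 262 134 266
0.035 16 [0.6616 0.707  0.7078]
0.045 112 [0.6483 0.6634 0.7087]
0.055 87 [0.6484 0.6519 0.7103]
0.065 55 [0.6559 0.6854 0.7114]
0.075 35 [0.684  0.7115 0.7134]
0.085 21 [0.7129 0.7136 0.7144]
0.095 24 [0.7142 0.715  0.7159]
0.105 37 [0.7148 0.7163 0.7174]
0.115 42 [0.7161 0.7174 0.7189]
0.125 43 [0.7179 0.7189 0.7197]
0.135 29 [0.7178 0.7223 0.7229]
0.145 49 [0.722  0.7234 0.7245]
0.155 51 [0.7236 0.725  0.7258]
0.165 143 [0.7176 0.722  0.7257]
```

View pics/s4.png

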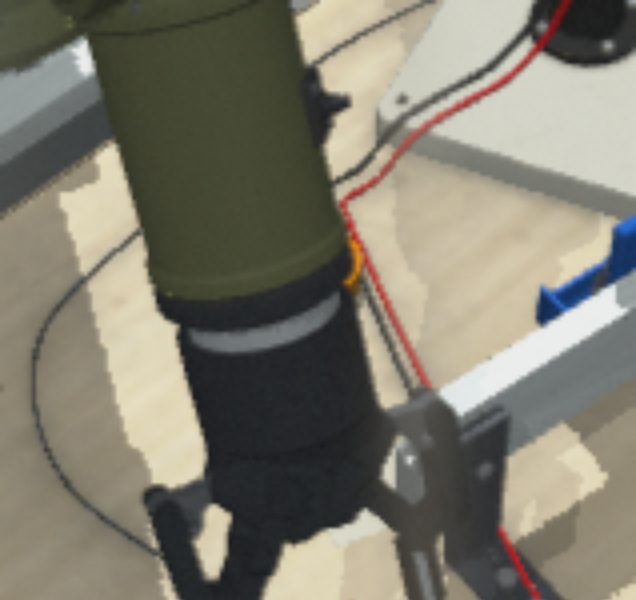

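The hidden bin's lean from depth is 0.16 rad, as commanded. I'll lower it to contact, ease the grip, draw the top back upright and release.

```bash
python3 - <<'E'
from h import *
p=np.array(get_state()["tcp_pos"]); ctrl.movel(p-[0,0,.028],max_speed=.1); ctrl.pause(.1)
f0=np.array(get_state()["contact_force"])
for i in range(14):
    p=np.array(get_state()["tcp_pos"]); ctrl.movel(p-[0,0,.0015],max_speed=.05); f=np.array(get_state()["contact_force"])
    if f[2]-f0[2]>2: break
print(i,f-f0,p,get_state()["time"])
ctrl.close_gripper(20)
u=np.array([np.cos(.37),-np.sin(.37),0]); p=np.array(get_state()["tcp_pos"]); ctrl.movel(p-u*.016+[0,0,.0012],max_speed=.06)
s=get_state(); print(s["contact_force"],s["width"])
ctrl.ungrasp(); ctrl.pause(.3)
im,d,P=cloud("side"); np.savez("s5.npz",im=im,P=P)
om=orange(im,(200,290,200,300)); b=P[om]; s_=b@u
for lo in np.arange(.0,.18,.015):
    k=(b[:,2]>lo)&(b[:,2]<=lo+.015)
    if k.sum(): print(round(lo,3),k.sum(),np.percentile(s_[k],[5,50,95]).round(4))
print(get_state()["time"],get_state()["contact_force"],get_state()["tcp_pos"])
E
```

```text
3 [-1.49681518 -0.31459045  2.3352186 ] [ 0.67800388 -0.27605585  0.09121064] 15.2833
[-0.22058196  0.04833166 -2.14606446] 0.06943348966226777
0.0 83 [0.6609 0.6912 0.6923]
0.015 104 [0.6573 0.6917 0.6927]
0.03 79 [0.6637 0.6914 0.6928]
0.045 38 [0.69   0.6917 0.6929]
0.06 52 [0.6901 0.6915 0.6925]
0.075 93 [0.6903 0.6917 0.6928]
0.09 90 [0.6911 0.6922 0.6939]
0.105 125 [0.6925 0.6938 0.6949]
0.12 204 [0.6873 0.6925 0.6946]
0.135 1 [0.7019 0.7019 0.7019]
16.5667 [ 0.41394714 -0.58894414 -1.01133012] [ 0.66350795 -0.27046706  0.09140038]
```

The bin stands upright: its back face is vertical in depth and on the desk. Now I'll retreat and look down on bin and rail with the wrist camera.

```bash
python3 - <<'E'
from h import *
s=get_state(); T=q2R(s["eef_rot"]); p=np.array(s["tcp_pos"])
for k in (.10,.08,.06):
    try: ctrl.movel(p-T[:,2]*k,max_speed=.12); break
    except Exception as e: print(k,e)
p=np.array(get_state()["tcp_pos"])
for f in(1,-1):
    for P_ in ([.60,-.2,.30],[.665,-.27,.16],[.6,-.2,.19],[.62,-.04,.19]): print(f,P_,np.round(j,2).tolist() if (j:=ctrl.ik(P_,R2q(down(-.2-np.pi/2,f)))) is not None else None)
print(get_state()["time"],p)
E
```

```text
1 [0.6, -0.2, 0.3] [0.73, 0.55, -0.82, 1.3, 0.39, 1.46, -0.26]
1 [0.665, -0.27, 0.16] [0.72, 0.77, -0.76, 1.28, 0.52, 1.3, -0.24]
1 [0.6, -0.2, 0.19] [0.73, 0.62, -0.79, 1.5, 0.45, 1.22, -0.32]
1 [0.62, -0.04, 0.19] [0.47, 0.59, -0.76, 1.53, 0.42, 1.19, -0.56]
-1 [0.6, -0.2, 0.3] [-0.01, 0.5, 0.52, 1.31, -0.25, 1.39, -2.84]
-1 [0.665, -0.27, 0.16] [0.13, 0.72, 0.44, 1.29, -0.31, 1.2, -2.75]
-1 [0.6, -0.2, 0.19] [0.0, 0.56, 0.48, 1.51, -0.28, 1.14, -2.81]
-1 [0.62, -0.04, 0.19] [-0.49, 0.67, 0.95, 1.54, -0.57, 1.23, -2.79]
17.55 [ 0.62114072 -0.25404002  0.17987651]
```

```bash
python3 - <<'E'
from h import *
ctrl.movep([.62,-.22,.30],R2q(down(-.2-np.pi/2,1))); ctrl.pause(.2)
im,d,P=cloud("wrist"); np.savez("w5.npz",im=im,P=P); print(get_state()["time"])
o=im.copy()
for n in ["bin_top","rail_mouth","rail_nose","hung_bin_edge","bin_mid"]:
    for r in models.recognise("wrist",n)[:1]:
        u,v=map(int,r["point"]); print(n,r["p"],u,v,P[v,u].round(4)); cv2.circle(o,(u,v),2,(255,0,255),-1)
cv2.imwrite("pics/w5.png",cv2.resize(o,(768,576)))
X=P.reshape(-1,3); c=im.reshape(-1,3)
k=(abs(X[:,2]-.127)<.006)&(X[:,0]>.5)&(X[:,0]<.72)&(X[:,1]>-.2)&(X[:,1]<.15); print("rail",k.sum(),cv2.minAreaRect(X[k][:,:2].astype(np.float32)),np.median(X[k][:,2]))
k=(abs(X[:,2]-.132)<.006)&(X[:,1]<-.2)&(X[:,0]>.55)&(X[:,0]<.78); print("bin",k.sum(),cv2.minAreaRect(X[k][:,:2].astype(np.float32)),np.median(X[k][:,2]))
k=(abs(X[:,2]-.162)<.007)&(X[:,1]>-.1)&(X[:,0]>.5)&(X[:,0]<.7); print("blue",k.sum(),cv2.minAreaRect(X[k][:,:2].astype(np.float32)),np.median(X[k][:,2]))
E
```

```text
19.1167
bin_top 0.69 263 180 [ 0.6239 -0.2647  0.0054]
rail_mouth 0.83 217 79 [ 0.5983 -0.1104  0.1289]
rail_nose 0.74 215 75 [ 0.5968 -0.1055  0.1269]
bin_mid 0.9 261 180 [ 0.6205 -0.2645  0.0032]
rail 2185 ((0.5950345993041992, -0.09016721695661545), (0.12103096395730972, 0.020332714542746544), 81.3001480102539) 0.12761479034470186
bin 453 ((0.6370822787284851, -0.2609769403934479), (0.07087975740432739, 0.010259490460157394), 68.97462463378906) 0.13221698847204721
blue 0 ((0.0, 0.0), (0.0, 0.0), 0.0) nan
  return _methods._mean(a, axis=axis, dtype=dtype,
  ret = ret.dtype.type(ret / rcount)
```

View pics/w5.png

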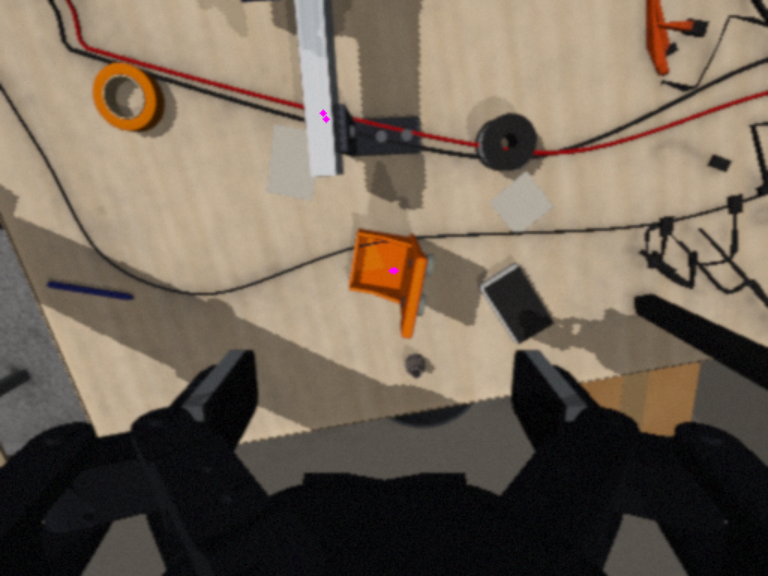

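The bin stands at about (410,285), and the rail's open end is at (322,175). Depth fits give the bin top at (0.637,-0.261), yaw -0.367, and the rail yaw -0.152. Now I'll regrip by the top edge.

```bash
cat >> h.py <<'E'
YR=-.1518; XR=np.array([np.cos(YR),np.sin(YR),0]); YRv=np.array([-np.sin(YR),np.cos(YR),0])
END=np.array([.59503,-.09017,0])-.0605*YRv          # rail centreline at open end
def hang(s,dz=0,dx=0): # TCP target with bin centre s metres inside the open end
    p=END+(-.0146+dx)*XR+s*YRv; p[2]=.1003+.032+dz; return p
QR=R2q(down(YR-np.pi/2,1))
E
python3 - <<'E'
from h import *
yb=-.367; q=R2q(down(yb-np.pi/2,1)); p=np.array([.6371,-.2610,.1003])
ctrl.movep(p+[0,0,.07],q); ctrl.movel(p,max_speed=.08)
print(get_state()["contact_force"])
ctrl.close_gripper(60); s=get_state(); print(s["time"],s["width"],s["gripper_force"],s["contact_force"],s["tcp_pos"])
p=np.array(s["tcp_pos"]); ctrl.movel([p[0],p[1],.1003+.032+.003],max_speed=.1)
ctrl.movep(hang(-.05),QR); ctrl.pause(.3)
s=get_state(); print(s["time"],s["tcp_pos"],hang(-.05),s["contact_force"],s["wrist_torque"])
im,d,P=cloud("wrist"); np.savez("w6.npz",im=im,P=P); cv2.imwrite("pics/w6.png",cv2.resize(im,(768,576)))
E
```

```text
[-0.24594953 -0.71788756  0.28364364]
21.6917 0.007364101361640086 58.805174231529236 [ 1.09381357 -0.54299643  2.29071088] [ 0.63740741 -0.26102797  0.10060507]
22.9667 [ 0.56427215 -0.19763172  0.13193182] [ 0.56388834 -0.19719153  0.1323    ] [-0.28158472 -0.11932458 -2.1813828 ] [-0.03038538 -0.02325494 -0.02591614]
```

View pics/w6.png

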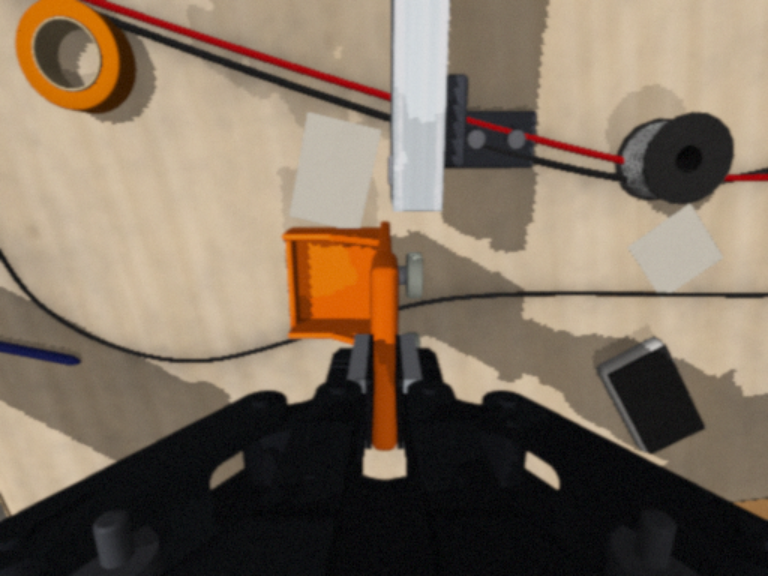

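The bin is held square to the rail, which ends at (417,210), with a stud at (410,275). I'll measure the rail against the bin in this same picture.

```bash
python3 - <<'E'
from h import *
z=np.load("w6.npz"); im,P=z["im"],z["P"]; X=P.reshape(-1,3)
Y=np.stack([(X-END)@XR,(X-END)@YRv,X[:,2]],1)   # rail-centreline coords
k=(abs(Y[:,2]-.127)<.005)&(abs(Y[:,0])<.03)&(Y[:,1]>-.02)&(Y[:,1]<.2); r=Y[k]; print("rail",k.sum(),cv2.minAreaRect(r[:,:2].astype(np.float32)),np.median(r[:,2]),r[:,1].min())
for a,b in((0.002,.03),(.03,.06),(.06,.1)):
    e=r[(r[:,1]>a)&(r[:,1]<b)]; print(a,np.percentile(e[:,0],[1,99]).round(4))
hsv=cv2.cvtColor(im,cv2.COLOR_BGR2HSV).reshape(-1,3)
k=(hsv[:,0]>3)&(hsv[:,0]<22)&(hsv[:,1]>170)&(Y[:,2]>.155)&(abs(Y[:,0])<.06)&(Y[:,1]<0)
r=Y[k]; print("bin",k.sum(),np.median(r[:,2]),cv2.minAreaRect(r[:,:2].astype(np.float32)))
for a,b in((-.03,-.015),(-.06,-.03),(-.09,-.06)):
    e=r[(r[:,1]>a)&(r[:,1]<b)]; 
    if len(e): print(a,len(e),np.percentile(e[:,0],[1,50,99]).round(4),np.median(e[:,2]).round(4))
# stud disc grey
k=(hsv[:,1]<90)&(Y[:,0]>-.01)&(Y[:,0]<.02)&(Y[:,1]<-.01)&(Y[:,1]>-.05)&(Y[:,2]>.08)&(Y[:,2]<.14)
e=Y[k]; print("disc",len(e),e.min(0).round(4) if len(e) else 0,e.max(0).round(4) if len(e) else 0)
E
```

```text
rail 4937 ((-0.00035907234996557236, 0.0293471310287714), (0.09338076412677765, 0.025035051628947258), 85.97716522216797) 0.12767475078068763 -0.016350060910114518
0.002 [-0.0094  0.01  ]
0.03 [-0.0096  0.01  ]
0.06 [-0.0097  0.01  ]
bin 2217 0.16385755228578425 ((-0.00444570230320096, -0.04725697636604309), (0.07395616918802261, 0.059408582746982574), 50.83506774902344)
-0.03 586 [-0.0181 -0.0134 -0.0083] 0.1635
-0.06 1020 [-0.0182 -0.0129  0.0258] 0.1641
-0.09 600 [-0.0174 -0.0135 -0.009 ] 0.1638
disc 402 [-0.0062 -0.0403  0.1075] [ 0.0038 -0.0202  0.1224]
```

```bash
cat > slide.py <<'E'
from h import *
import sys
for c in ("top","side"):
    z=np.load(c+".npz"); im,P=z["im"],z["P"]; h=cv2.cvtColor(im,cv2.COLOR_BGR2HSV); k=(h[...,0]>100)&(h[...,0]<130)&(h[...,1]>120)&(P[...,2]>.14)&(P[...,2]<.175)&(abs(P[...,1])<.15)&(P[...,0]>.5)&(P[...,0]<.7)
    X=P[k]; print(c,k.sum(),np.percentile((X-END)@YRv,[1,99]),np.percentile((X-END)@XR,[1,50,99]))
f0=None
def step(s,v=.04):
    ctrl.movel(hang(s,.0006,-.001),max_speed=v); st=get_state(); f=np.array(st["contact_force"])
    return st,f
st,f=step(-.045); f0=f
for s in np.arange(-.040,.0301,.005):
    st,f=step(s); g=f-f0; fr=[round(float(v),1) for v in (g@XR,g@YRv,g[2])]
    print(round(s,3),fr,((np.array(st["tcp_pos"])-hang(s,.0006,-.001))*1e3).round(1))
    if abs(fr[1])>9 or max(abs(fr[0]),abs(fr[2]))>12: print("STOP"); break
print(st["time"],st["width"]); np.save("f0.npy",f0)
E
python3 slide.py
```

```text
top 146 [0.15170852 0.21892275] [-0.02111979 -0.01751578 -0.01219271]
side 251 [0.14911733 0.21622882] [-0.01729364 -0.01002595 -0.00784645]
-0.04 [-0.6, 2.1, 0.2] [0.1 0.5 0.1]
-0.035 [0.7, 1.3, -0.6] [0.1 0.5 0.1]
-0.03 [1.4, 0.6, -0.3] [0.1 0.4 0.1]
-0.025 [-0.7, 1.5, -0.6] [0.1 0.5 0.1]
-0.02 [-0.3, 1.5, -0.2] [0.1 0.5 0.1]
-0.015 [-0.0, -0.1, -0.5] [0.1 0.5 0.1]
-0.01 [0.4, 1.0, 0.2] [0.1 0.5 0.1]
-0.005 [-0.3, -1.6, 3.0] [ 0.1 -0.6  0.3]
-0.0 [0.1, 1.7, 0.6] [ 0.1  1.  -0. ]
0.005 [-0.5, 1.0, 0.1] [-0.   0.8 -0.1]
0.01 [-0.5, 1.2, 0.3] [0.1 0.5 0. ]
0.015 [-0.6, -0.5, -1.3] [0.1 0.5 0.1]
0.02 [-1.3, 0.4, -0.4] [0.1 0.5 0.1]
0.025 [-0.1, 1.9, -0.8] [0.1 0.4 0.1]
0.03 [-0.1, 0.5, -0.2] [0.1 0.5 0.1]
27.4167 0.007543072787829515
```

```bash
cat > slide2.py <<'E'
from h import *
f0=np.load("f0.npy")
def go(s,v):
    T=hang(s,.0006,-.001); ctrl.movel(T,max_speed=v); st=get_state(); g=np.array(st["contact_force"])-f0
    fr=[round(float(x),1) for x in (g@XR,g@YRv,g[2])]; print(round(float(s),4),fr,((np.array(st["tcp_pos"])-T)*1e3).round(1)); return st,fr
for s in [.035,.04,.045,.06,.075,.09,.10]:
    st,fr=go(s,.05)
    if abs(fr[1])>9 or max(abs(fr[0]),abs(fr[2]))>12: print("STOP"); raise SystemExit
for s in np.arange(.1015,.13,.0015):
    st,fr=go(s,.03)
    if fr[1]<-4.5 or max(abs(fr[0]),abs(fr[2]))>12: print("STOP"); break
print(st["time"])
E
python3 slide2.py
```

```text
0.035 [-0.5, -0.2, 2.3] [0.2 0.2 0.3]
0.04 [0.6, 1.3, 0.3] [ 0.1  0.9 -0. ]
0.045 [1.0, 0.7, -0.3] [ 0.   0.7 -0. ]
0.06 [-0.0, 0.7, -0.4] [0.1 0.4 0.1]
0.075 [-0.2, 2.1, -0.0] [0.1 0.5 0.1]
0.09 [0.9, 1.2, 0.3] [0.  0.4 0. ]
0.1 [0.2, 0.7, -0.1] [0.1 0.6 0.1]
0.1015 [0.3, 1.4, -0.9] [-0. -0. -0.]
0.103 [0.3, 1.1, -0.0] [0.  0.1 0. ]
0.1045 [-0.2, 0.8, -0.8] [0.  0.2 0. ]
0.106 [0.1, 1.4, -0.3] [0.  0.2 0. ]
0.1075 [-0.4, 1.2, 0.4] [0.  0.2 0. ]
0.109 [-0.2, 0.6, 0.5] [0.  0.2 0. ]
0.1105 [-0.7, 0.6, -0.5] [0.  0.2 0. ]
0.112 [-0.2, 0.7, -0.4] [0.  0.2 0. ]
0.1135 [0.2, 1.1, -0.3] [0.  0.1 0. ]
0.115 [0.6, 0.4, 0.3] [-0.  -0.3 -0.1]
0.1165 [-0.1, -3.3, 1.5] [-0.3 -1.8 -0.1]
0.118 [0.0, -7.5, 3.8] [-0.5 -3.3 -0.1]
STOP
32.8667
```

Contact with the blue bin came at s≈0.115, at about 7 N. I'll ease off, release, rise and check.

```bash
python3 - <<'E'
from h import *
f0=np.load("f0.npy")
ctrl.movel(hang(.1163,.0003,-.001),max_speed=.03); print((np.array(get_state()["contact_force"])-f0).round(1))
ctrl.ungrasp(); p=np.array(get_state()["tcp_pos"]); ctrl.movel(p+[0,0,.10],max_speed=.12); ctrl.pause(.3)
s=get_state(); print(s["time"],s["contact_force"],s["width"])
im,d,P=cloud("wrist"); np.savez("w7.npz",im=im,P=P); cv2.imwrite("pics/w7.png",cv2.resize(im[:256],(768,384)))
X=P.reshape(-1,3); Y=np.stack([(X-END)@XR,(X-END)@YRv,X[:,2]],1); h=cv2.cvtColor(im,cv2.COLOR_BGR2HSV).reshape(-1,3)
t=(abs(Y[:,2]-.162)<.007)&(abs(Y[:,0]+.015)<.03)&(h[:,1]>120)
for n,k in(("orange",(h[:,0]>3)&(h[:,0]<22)),("blue",(h[:,0]>100)&(h[:,0]<130))):
    e=Y[t&k]; print(n,len(e),np.percentile(e,[1,50,99],axis=0).round(4).tolist() if len(e) else 0)
E
```

```text
[ 0.1 -5.5  1.5]
35.1333 [-0.38487499  0.16963994  0.21294509] 0.08517791107447252
orange 888 [[-0.0226, 0.0798, 0.1556], [-0.0173, 0.1169, 0.1622], [-0.0128, 0.1489, 0.1639]]
blue 1044 [[-0.0188, 0.1517, 0.1601], [-0.0139, 0.1873, 0.1627], [-0.0096, 0.2203, 0.1647]]
```

View pics/w7.png

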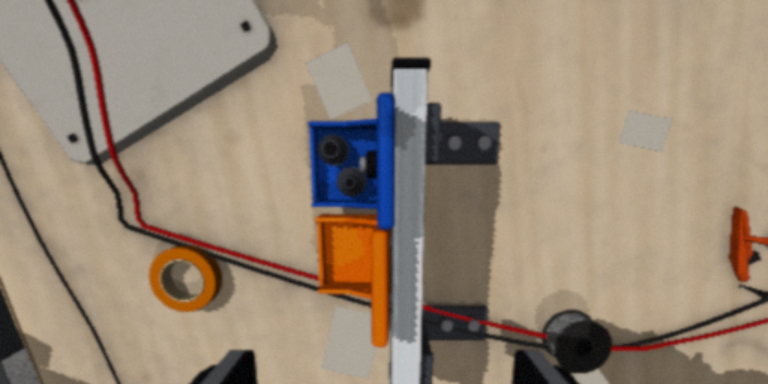

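The orange bin hangs at (380,285), closed against the blue one at (385,160). Their centre distance is 71.7 mm against a nominal 72, and the gripper is clear.

```bash
python3 -c "
from h import *
print(ticket.close_job())"
```

```text
the job is handed in; nothing more can be done
None
```

The orange bin was stood upright on the desk and released, then hung on the rail up against the blue bin and let go; the job is handed in, but no verdict came back (my first grasp missed and turned the bin about 20° on the desk, and the push against the blue bin stayed near 7.5 N).

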